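Squeeze three sanding pads and fit firm and soft to their sanders

TASK

The three sanding pads in the wooden rack look the same, but one is firm, one medium and one soft: starting at the rack's yellow end, press on each pad's foam in turn, about 5 mm down, and feel how hard it pushes back, without crushing it (the foam must never take more than 20 N). Then push the firm pad fully home in the upright chuck of the sander with the red collar and the soft pad fully home in that of the sander with the blue collar, handling pads by their hard black backs, and let go. Leave the medium pad in its hole in the rack and everything else on the bench where it is.

Things in the scene. Friction and masses are not known exactly. Their poses are not given: they have to be found in the camera images.
- back_a (a point): Hard black plastic back of one of three same-looking sanding pads standing foam up in the rack (its firmness must be felt): a disc 52 mm across, 14 mm high. Origin at its centre, z up the pad's axis. Grip it here. Foam (22 mm) above; below, a steel shank 14 mm across and 22 mm long with tapered nose, in a rack hole. Pad about 100 g.
- back_b (a point): Hard black plastic back of one of three same-looking sanding pads standing foam up in the rack (its firmness must be felt): a disc 52 mm across, 14 mm high. Origin at its centre, z up the pad's axis. Grip it here. Foam (22 mm) above; below, a steel shank 14 mm across and 22 mm long with tapered nose, in a rack hole. Pad about 100 g.
- back_c (a point): Hard black plastic back of one of three same-looking sanding pads standing foam up in the rack (its firmness must be felt): a disc 52 mm across, 14 mm high. Origin at its centre, z up the pad's axis. Grip it here. Foam (22 mm) above; below, a steel shank 14 mm across and 22 mm long with tapered nose, in a rack hole. Pad about 100 g.
- foam_a: Foam on back_a: yellow with a dark grey face, 48 mm across, 22 mm thick. Origin at the centre of its top face, 29 mm above back_a when free; it goes down when pressed, 10 mm at most, and springs back. Pressed 5 mm down with shut fingertips the soft pad pushes back with about 3 N, the medium one 7 N, the firm one 14 N. Over 20 N ruins it.
- foam_b: Foam on back_b: yellow with a dark grey face, 48 mm across, 22 mm thick. Origin at the centre of its top face, 29 mm above back_b when free; it goes down when pressed, 10 mm at most, and springs back. Pressed 5 mm down with shut fingertips the soft pad pushes back with about 3 N, the medium one 7 N, the firm one 14 N. Over 20 N ruins it.
- foam_c: Foam on back_c: yellow with a dark grey face, 48 mm across, 22 mm thick. Origin at the centre of its top face, 29 mm above back_c when free; it goes down when pressed, 10 mm at most, and springs back. Pressed 5 mm down with shut fingertips the soft pad pushes back with about 3 N, the medium one 7 N, the firm one 14 N. Over 20 N ruins it.
- hole_1 (a point): Mouth (top) of the rack hole nearest the yellow foot, 65 mm above the bench. The fixed rack is a wooden rail 34 mm wide, 300 mm long, 20 mm thick on two end feet, one yellow; three holes 16 mm across stand 90 mm apart along it. x points across the rail, y along it to the yellow foot. The pads' backs overhang the rail by 9 mm each side, so fingers pass down beside it.
- hole_2 (a point): Mouth (top) of the rack hole in the middle, 65 mm above the bench. The fixed rack is a wooden rail 34 mm wide, 300 mm long, 20 mm thick on two end feet, one yellow; three holes 16 mm across stand 90 mm apart along it. x points across the rail, y along it to the yellow foot. The pads' backs overhang the rail by 9 mm each side, so fingers pass down beside it.
- hole_3 (a point): Mouth (top) of the rack hole farthest from the yellow foot, 65 mm above the bench. The fixed rack is a wooden rail 34 mm wide, 300 mm long, 20 mm thick on two end feet, one yellow; three holes 16 mm across stand 90 mm apart along it. x points across the rail, y along it to the yellow foot. The pads' backs overhang the rail by 9 mm each side, so fingers pass down beside it.
- chuck_red (a point): Mouth centre of the upright chuck (steel tube, 28 mm outside, bore 16 mm, 24 mm deep, 25 mm tall above the red collar) of a sander fixed upside down; 104 mm above the bench. Its handle runs 185 mm along x, below 75 mm height. Two sprung balls 8 mm down the bore grip a shank: push with 5 to 15 N until the back rests on the rim (back centre 7 mm above this point).
- chuck_blue (a point): Mouth centre of the upright chuck (steel tube, 28 mm outside, bore 16 mm, 24 mm deep, 25 mm tall above the blue collar) of a sander fixed upside down; 104 mm above the bench. Its handle runs 185 mm along x, below 75 mm height. Two sprung balls 8 mm down the bore grip a shank: push with 5 to 15 N until the back rests on the rim (back centre 7 mm above this point).
- hammer: Claw hammer, 300 mm, lying beyond the rack; origin at its underside or middle. A bystander: leave it alone.
- screwdriver: Screwdriver with red handle, lying near the robot; origin at its underside or middle. A bystander: leave it alone.
- glue: White glue bottle, 56 mm across, 160 mm tall, orange cap; origin at its underside or middle. A bystander: leave it alone.
- pot: Clear plastic pot, 64 mm across, 50 mm tall; origin at its underside or middle. A bystander: leave it alone.
- cork: Cork sanding block, 40 x 105 x 32 mm; origin at its underside or middle. A bystander: leave it alone.
- discs: Stack of brown sanding discs, 50 mm across, 24 mm high, between the two sanders; origin at its underside or middle. A bystander: leave it alone.
There are look-alikes about, which are no part of the job. Leave any green or turquoise look-alike of the part that bears back_b alone.

How it is judged (in metres and radians):
On the way, in this order (a step that is already met when the one before it is completed fails the run):
1. the foam of the pad at the rack's yellow end is pressed about 5 mm down (3 to 8 mm), the pad standing in the rack (((horizontal distance between back_a and hole_1 below 0.02 m and z of foam_a in the frame of back_a between 0.021 and 0.026 m) or (horizontal distance between back_b and hole_1 below 0.02 m and z of foam_b in the frame of back_b between 0.021 and 0.026 m) or (horizontal distance between back_c and hole_1 below 0.02 m and z of foam_c in the frame of back_c between 0.021 and 0.026 m))), for 0.2 s.
2. the foam of the pad in the middle hole is pressed about 5 mm down (3 to 8 mm), the pad standing in the rack (((horizontal distance between back_a and hole_2 below 0.02 m and z of foam_a in the frame of back_a between 0.021 and 0.026 m) or (horizontal distance between back_b and hole_2 below 0.02 m and z of foam_b in the frame of back_b between 0.021 and 0.026 m) or (horizontal distance between back_c and hole_2 below 0.02 m and z of foam_c in the frame of back_c between 0.021 and 0.026 m))), for 0.2 s.
3. the foam of the pad at the other end is pressed about 5 mm down (3 to 8 mm), the pad standing in the rack (((horizontal distance between back_a and hole_3 below 0.02 m and z of foam_a in the frame of back_a between 0.021 and 0.026 m) or (horizontal distance between back_b and hole_3 below 0.02 m and z of foam_b in the frame of back_b between 0.021 and 0.026 m) or (horizontal distance between back_c and hole_3 below 0.02 m and z of foam_c in the frame of back_c between 0.021 and 0.026 m))), for 0.2 s.
At the end, for the whole second after the job is handed in: Firm pad in the red-collared chuck, soft pad in the blue: back on the rim within 2.5 mm, centred within 3 mm, upright, at rest. Medium pad upright in its rack hole, within 10 mm of its start. (The judge knows the pads by under 0.1 mm of free foam height, too little to measure: firm more, soft less.) (((horizontal distance between back_a and chuck_red below 0.003 m and z of back_a in the frame of chuck_red between 0.004 and 0.0095 m and angle between back_a's own z axis and vertical below 0.08 rad and linear speed of foam_a below 0.01 m/s and z of foam_a in the frame of back_a above 0.02905 m) or (horizontal distance between back_b and chuck_red below 0.003 m and z of back_b in the frame of chuck_red between 0.004 and 0.0095 m and angle between back_b's own z axis and vertical below 0.08 rad and linear speed of foam_b below 0.01 m/s and z of foam_b in the frame of back_b above 0.02905 m) or (horizontal distance between back_c and chuck_red below 0.003 m and z of back_c in the frame of chuck_red between 0.004 and 0.0095 m and angle between back_c's own z axis and vertical below 0.08 rad and linear speed of foam_c below 0.01 m/s and z of foam_c in the frame of back_c above 0.02905 m)) and ((horizontal distance between back_a and chuck_blue below 0.003 m and z of back_a in the frame of chuck_blue between 0.004 and 0.0095 m and angle between back_a's own z axis and vertical below 0.08 rad and linear speed of foam_a below 0.01 m/s and z of foam_a in the frame of back_a between 0.0285 and 0.02898 m) or (horizontal distance between back_b and chuck_blue below 0.003 m and z of back_b in the frame of chuck_blue between 0.004 and 0.0095 m and angle between back_b's own z axis and vertical below 0.08 rad and linear speed of foam_b below 0.01 m/s and z of foam_b in the frame of back_b between 0.0285 and 0.02898 m) or (horizontal distance between back_c and chuck_blue below 0.003 m and z of back_c in the frame of chuck_blue between 0.004 and 0.0095 m and angle between back_c's own z axis and vertical below 0.08 rad and linear speed of foam_c below 0.01 m/s and z of foam_c in the frame of back_c between 0.0285 and 0.02898 m)) and ((distance of back_a from where it was at the start of the episode below 0.01 m and angle between back_a's own z axis and vertical below 0.1 rad) or (distance of back_b from where it was at the start of the episode below 0.01 m and angle between back_b's own z axis and vertical below 0.1 rad) or (distance of back_c from where it was at the start of the episode below 0.01 m and angle between back_c's own z axis and vertical below 0.1 rad))); the robot touches nothing.
It fails at once if a pad's foam takes more than 20 N (contact force between any of foam_a, foam_b, foam_c and anything else above 20 N).
It fails at once if another thing on the bench is shifted by more than 15 mm (distance of any of hammer, screwdriver, glue, pot, cork, discs from where it was at the start of the episode above 0.015 m).
It also fails if it takes over 69 s, if anything falls off the work surface, if the arm or the gripper's body presses on something with over 40 N, if the wrist force passes 120 N, or if a joint passes its speed limit or range.

ROBOT

A 6-joint arm with a two-finger parallel gripper is mounted at the origin on the work surface. World frame = base frame: x ahead of the robot, y to its left, z up, the work surface at z = 0. Lengths are in mm, angles in rad, forces in N, time in s.
With the tool pointing down it reaches from about 300 to 775 mm from the base axis. Payload 14.6 kg.
Tool frame: the origin (TCP) lies on the centre line of the jaws, within the pads' length; the fingertips stand 11 mm ahead of it and the grasp point (between the pads) lies 8 mm behind it; x points along the fingers, y is the direction in which the jaws open and shut, and the axes are right-handed (so a half turn about x gives the same grasp; the last joint's range is limited). The gripper opens to 94 mm and grips with 3 to 60 N. Pads are 16 mm wide; open, the fingers measure 119 mm over their backs; the gripper's body (75 mm by 177 mm) begins 78 mm behind the grasp point.
Start: joints at [1.073, 0.3, 1.521, -0, 1.321, -0.067], TCP at [229.675, 499.739, 216.446] pointing down, gripper open.
Joint ranges: [-3.03, 3.03], [-0.79, 2.21], [0.23, 2.52], [-1.04, 4.18], [0, 3.07], [-2.55, 2.55]. Speed limits (rad/s): [2.22, 2.22, 2.57, 3.14, 3.14, 3.14].

INTERFACE

Orientations are given as [roll, pitch, yaw] about the fixed x, y, z axes, in that order (R = Rz(yaw) Ry(pitch) Rx(roll)).
In Python, from cell import manip gives the robot as it stands.
- The arm moves only by the shell command python3 -m handwheel 'ROWS' [OPENING] [FORCE]. ROWS is JSON, a list of rows, each a list of 2 entries, a list of its own where there are three numbers: the shift along the tool's x, y, z in mm, then the turn about the tool's x in rad. In form: [[[x, y, z], spin], ...]. A call has exactly 10 rows; each row shifts and turns the commanded pose from where the row before left it, along the tool's axes as they then stand; what a row does not reach is not made up. A row lasts 1/8 s, in which the tool goes at most 62.5 mm and 10.7 degrees, less where a joint would pass 70% of its speed; a pose out of reach is approached as far as the arm can. A call with a gripper value outside its range is refused whole. OPENING is the closure in counts, from 0 (fully open) to 255 (shut), set as the call begins (- or left out, the last holds). The fingers move at their own pace and stop on an object; FORCE is the grip in N (left out, the last holds). Time passes only in rows, so rows that do not move let the fingers close, or fill a call up. It gives the time, the measured TCP pose, the force and the opening at its end, in the units of the state.
- manip.read_state(): the state, without advancing time (a new reading comes with each control period).
- manip.camera(name): name is "scene" or "side" or "wrist"; returns a dict with "pixels" (384x512x3 uint8, red, green, blue), "z_map" (384x512 float32, mm along the optical axis (not along the pixel's ray), 0 where there is no reading), "mtx" (3x3 intrinsics, pixels), "xyz" and "orientation" of the camera in the world. Camera axes: x right, y up, looking along -z (the intrinsics and any distortion apply to the point x, -y, -z); pixel columns grow to the right and rows downward; lengths in mm; the calibration is good to about 2 mm. A picture is of the moment at which its call begins.
- manip.sign_off(): hands the job in, once; it reports no verdict.
Trained networks look in the newest picture that a camera, given by its name, has taken for a name from the list of things; names that differ only in an ending like _2 or _b are one class to them, and where a whole thing is asked for, a point or a joint stands for the part that bears it (a point fixed in the world has none). Each returns a list of dicts, best first, with "confidence" (0 to 1); they miss things now and then, are a little off and sometimes report something else, mostly with a low value. They report only what shows in the picture. A call takes as long as a camera call. They do not tell look-alikes from the thing itself.
- manip.cut_out(target, camera): "region" (384x512 bool, what is visible of it) and "centre" ([column, row] in pixels, amid what is visible of it).
The state is a dict: "clock": time; "joints": joint angles; "qd": joint speeds; "effort": joint torques, N m; "eef_pos": TCP position; "eef_rot": TCP orientation; "wrist_force": force on the tool from outside, world axes, zero at the start; "moment": the same for the moment, N m; "finger_gap": finger opening in mm.
Only numpy, scipy, OpenCV 4.12 (cv2) and the standard library are available. Lean on these libraries where they do the work, as an engineer would, in place of code of your own. Each camera call takes 0.05 s, during which the arm holds its last target. There are 200 camera calls.

## Working session

There is one attempt and no reset: what is moved stays moved. The work goes in short steps, Python scripts to look and compute and a shell command to move; the robot and the scene stay as the last step left them, time stands still between calls to the robot, and variables do not carry over. Pictures are saved under pics/ and viewed, about 8 in all and at most 12, crops included, and the job is handed in when it is done.

```bash
mkdir -p pics; ls; cat > h.py <<'E'
import numpy as np, cv2
from cell import manip
from scipy.spatial.transform import Rotation as R
def cam(n):
    c=manip.camera(n); return c
def rot(c):
    o=np.array(c["orientation"],float)
    return o if o.shape==(3,3) else R.from_euler('xyz',o).as_matrix()
def cloud(c):
    z=c["z_map"]; K=np.array(c["mtx"]); v,u=np.mgrid[:384,:512]
    P=np.stack([(u-K[0,2])/K[0,0]*z,-(v-K[1,2])/K[1,1]*z,-z],-1)
    W=P@rot(c).T+np.array(c["xyz"]); W[z==0]=np.nan
    return W
def save(n,im): cv2.imwrite("pics/"+n,cv2.cvtColor(np.ascontiguousarray(im),cv2.COLOR_RGB2BGR))
E
python3 - <<'E'
from h import *
s=manip.read_state(); print({k:np.round(v,3).tolist() for k,v in s.items()})
a=cam("scene"); b=cam("side")
print(a["xyz"],a["orientation"],b["xyz"],b["orientation"],a["mtx"], [k for k in a])
save("1.png",cv2.resize(a["pixels"],(800,600))); save("2.png",cv2.resize(b["pixels"],(800,600)))
for n,c in(("scene",a),("side",b)):
    W=cloud(c)
    for t in("back_a","foam_a","chuck_red","discs","hammer","glue","cork","pot","screwdriver"):
        for d in manip.cut_out(t,n):
            p=W[d["region"]]
            print(n,t,round(d["confidence"],2),np.round(d["centre"]),d["region"].sum(),np.round(np.nanmedian(p,0)),np.round(np.nanpercentile(p[:,2],98)))
E
```

```text
pics
{'clock': 0.0, 'joints': [1.073, 0.301, 1.522, -0.0, 1.321, -0.067], 'qd': [0.0, -0.002, 0.001, 0.001, -0.0, 0.001], 'effort': [-0.003, -53.182, -35.273, 0.071, 0.025, -0.0], 'eef_pos': [229.573, 499.517, 215.871], 'eef_rot': [-1.603, 1.57, -2.033], 'wrist_force': [0.194, 0.343, 0.091], 'moment': [0.015, -0.032, -0.013], 'finger_gap': 94.045}
[1153.96038953  438.4458546   998.04941684] [ 0.68903183 -0.00294296  2.24287755] [  455.55386518 -1179.01890643   815.38837141] [ 1.02281399 -0.01977603 -0.09080302] [[359.65528029   0.         249.4112475 ]
 [  0.         359.65528029 197.46287797]
 [  0.           0.           1.        ]] ['pixels', 'z_map', 'mtx', 'xyz', 'orientation']
scene back_a 0.84 [326. 234.] 265 [542. 243. 100.] 104.0
scene back_a 0.84 [286. 249.] 277 [633. 177.  57.] 61.0
scene back_a 0.75 [345. 250.] 303 [553. 331. 100.] 104.0
scene back_a 0.73 [333. 214.] 224 [423. 207.  56.] 62.0
scene back_a 0.65 [302. 219.] 263 [531. 154.  99.] 104.0
scene foam_a 0.76 [324. 231.] 236 [536. 241. 100.] 104.0
scene foam_a 0.72 [289. 249.] 193 [632. 176.  57.] 61.0
scene foam_
[... 1322 characters left out ...]
41. 312.  96.] 102.0
side foam_a 0.48 [228. 166.] 204 [518. 135.  96.] 102.0
side chuck_red 0.57 [286. 230.] 2422 [ 657. -107.   43.] 98.0
side discs 0.87 [210. 268.] 324 [ 454. -224.   21.] 25.0
side discs 0.69 [264. 146.] 562 [647. 368.  71.] 155.0
side hammer 0.87 [286. 178.] 537 [696. 210.  21.] 27.0
side glue 0.61 [265. 144.] 590 [647. 369.  73.] 157.0
side cork 0.72 [233. 156.] 171 [531. 224.  97.] 103.0
side cork 0.58 [270. 329.] 1101 [ 569. -445.   28.] 33.0
side cork 0.2 [285. 179.] 532 [696. 197.  21.] 26.0
side pot 0.86 [196. 220.] 513 [412. -43.  31.] 50.0
side screwdriver 0.77 [194. 318.] 591 [ 409. -395.   19.] 25.0
side screwdriver 0.7 [271. 329.] 1151 [ 570. -445.   28.] 33.0
```

View pics/1.png

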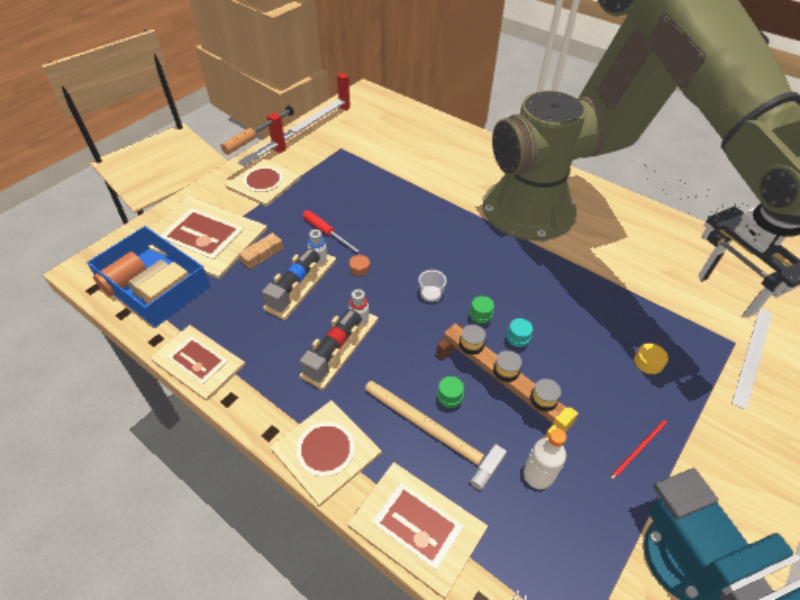

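View pics/2.png

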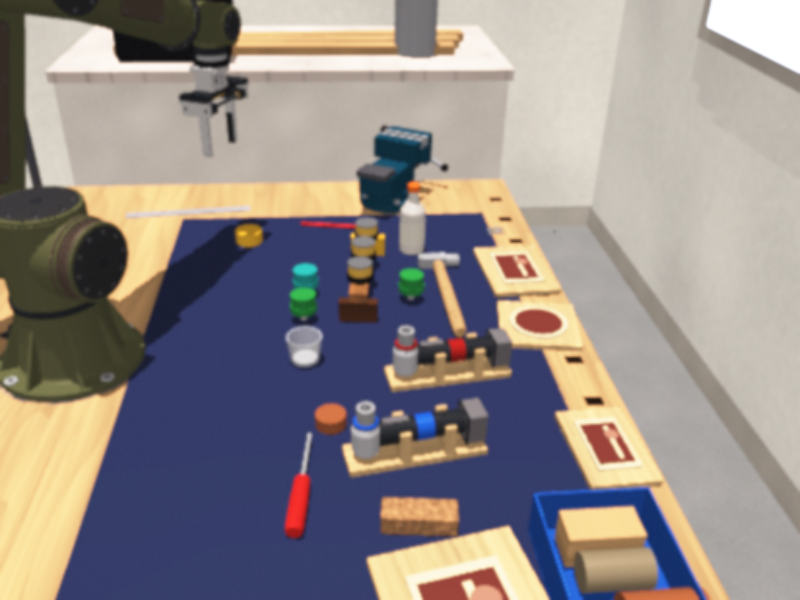

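Rack pads in scene picture at (472,338), (508,365) and (546,393), with the yellow foot at (565,415). The green and turquoise look-alikes, (482,308), (520,332) and (450,391), stand off the rail and are excluded. The red chuck is at (358,300) and the blue one at (317,240). Next I'll refine these positions.

```bash
cat >> h.py <<'E'
def top(W,xy,r,zlo,zhi):
    m=(np.hypot(W[...,0]-xy[0],W[...,1]-xy[1])<r)&(W[...,2]>zlo)&(W[...,2]<zhi)
    p=W[m]; 
    if len(p)<5: return None
    c,rad=cv2.minEnclosingCircle(p[:,:2].astype(np.float32))
    return len(p),np.round(p.mean(0),1),np.round(c,1),round(rad,1),np.round(np.median(p[:,2]),1)
def axes():
    s=manip.read_state(); M=R.from_euler('xyz',s["eef_rot"]).as_matrix(); return s,np.array(s["eef_pos"]),M
def todo(t,jaw=None):
    "tool-frame shift to the world point t (TCP); spin about tool x to bring the jaws along jaw (do the spin after the shift)"
    s,p,M=axes(); d=M.T@(np.array(t)-p); a=0
    if jaw is not None:
        j=M.T@np.array(list(jaw)+[0]); a=np.arctan2(j[2],j[1]); a=(a+np.pi/2)%np.pi-np.pi/2
    print("shift",np.round(d,1),"spin",round(a,3),"| tool x",np.round(M[:,0],3),"y",np.round(M[:,1],3),"tcp",np.round(p,1),"F",np.round(s["wrist_force"],2),"gap",round(float(s["finger_gap"]),1),"t",s["clock"])
E
python3 - <<'E'
from h import *
for n,o in(("scene",0),("side",-2)):
    W=cloud(cam(n)); print(n)
    for xy in((531,152),(538,241),(551,329)): print(top(W,xy,40,97+o,112))
    # chucks: high points in the sander area
    m=(W[...,2]>96+o)&(W[...,2]<112)&(W[...,1]<60)&(W[...,1]>-330)&(W[...,0]>350)&(W[...,0]<800)
    p=W[m]
    for lo,hi in((-140,20),(-300,-141)):
        q=p[(p[:,1]>lo)&(p[:,1]<hi)]
        if len(q): print("chuck",len(q),np.round(np.median(q,0),1)); print(top(W,np.median(q,0)[:2],25,99+o,112))
todo((551,329,160),(177,-21))
E
```

```text
scene
(154, array([521.9, 150.6, 100.6]), array([521.5, 149.3]), 25.0, np.float64(100.5))
(173, array([532.9, 239.9, 100.9]), array([532.4, 240.5]), 25.6, np.float64(100.7))
(190, array([544. , 329. , 100.8]), array([543.7, 327.3]), 25.6, np.float64(100.8))
chuck 46 [587.1 -95.9 101.9]
(32, array([586.6, -98.2, 102.8]), array([586.1, -97. ]), 13.9, np.float64(103.0))
chuck 25 [ 506.9 -287.9  102.7]
(29, array([ 507.2, -294.4,  103.4]), array([ 507.3, -292.9]), 15.6, np.float64(103.5))
side
(108, array([519.8, 143.3,  99.1]), array([523.2, 144.8]), 27.1, np.float64(99.3))
(97, array([531. , 232.4,  99.2]), array([528.5, 237.5]), 28.7, np.float64(99.0))
(82, array([542.2, 321. ,  99. ]), array([542.9, 319.9]), 26.8, np.float64(98.9))
chuck 66 [ 583.7 -106.8  100.6]
(56, array([ 584.1, -104.4,  100.9]), array([ 584.9, -102.3]), 15.0, np.float64(101.2))
chuck 41 [ 504.  -293.3  101. ]
(79, array([ 505.1, -301.6,  101.1]), array([ 503.6, -300. ]), 16.2, np.float64(101.0))
shift [ 56.5 -21.  363.3] spin 1.258 | tool x [ 0.  0. -1.] y [0.418 0.909 0.   ] tcp [229.7 499.7 216.5] F [0.43 0.08 0.1 ] gap 94.0 t 1.1
```

```bash
python3 -m handwheel '[[[0,-4,52],0],[[0,-4,52],0],[[0,-4,52],0],[[0,-4,52],0],[[0,-4,50],0],[[0,-4,50],0],[[0,-2,50],0],[[0,0,0],0.18],[[0,0,0],0.18],[[0,0,0],0.18]]' 255 20; python3 -m handwheel '[[[0,0,0],0.18],[[0,0,0],0.18],[[0,0,0],0.18],[[0,0,0],0.178],[[0,0,0],0],[[0,0,0],0],[[0,0,0],0],[[0,0,0],0],[[0,0,0],0],[[0,0,0],0]]'
python3 - <<'E'
from h import *
c=cam("wrist"); save("3.png",cv2.resize(c["pixels"],(800,600))); W=cloud(c); print(c["xyz"],c["orientation"],c["mtx"])
for xy in((522,150),(533,240),(544,328)): print(top(W,xy,40,95,112))
todo((544,328,112),(177,-21))
E
```

```text
clock: 2.35
eef_pos: [544.2, 326.5, 216.3]
eef_rot: [-1.61, 1.571, -2.587]
wrist_force: [-0.3, -1.6, 0.5]
finger_gap: 1.0
clock: 3.6
eef_pos: [544.1, 326.6, 216.5]
eef_rot: [2.493, 1.571, 0.804]
wrist_force: [-0.2, 0.3, 0.5]
finger_gap: 0.3
[553.2645639  401.9655388  385.83868119] [-2.65531329e-01  2.74459581e-05 -1.17764511e-01] [[282.21498991   0.         252.01197675]
 [  0.         282.21498991 192.25325564]
 [  0.           0.           1.        ]]
(204, array([523.1, 142.1, 102.2]), array([523.9, 143.4]), 20.6, np.float64(102.2))
None
(1623, array([544. , 326.5, 102.1]), array([544. , 325.9]), 24.0, np.float64(102.1))
shift [104.5  -0.3  -1.3] spin 0.0 | tool x [ 0.  0. -1.] y [ 0.993 -0.117  0.   ] tcp [544.1 326.6 216.5] F [-0.19  0.34  0.36] gap 0.6 t 3.65
```

View pics/3.png

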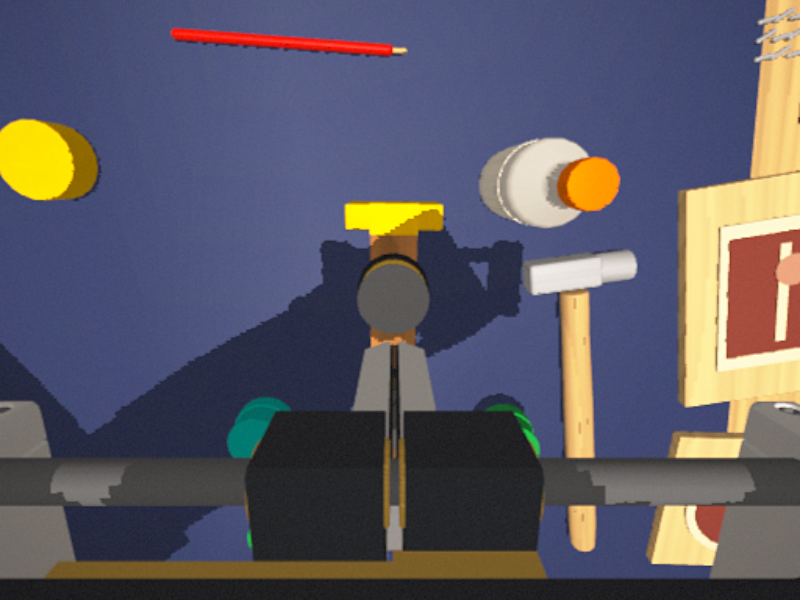

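The wrist view shows pad 1 straight under the tool at (393,298), next to the yellow foot at (393,218). The position agrees to within 1 mm, so I'll press it gently.

```bash
python3 -m handwheel '[[[30,0,0],0],[[30,0,0],0],[[25,0,0],0],[[12,0,0],0],[[4,0,0],0],[[2,0,0],0],[[1,0,0],0],[[1,0,0],0],[[1,0,0],0],[[0,0,0],0]]'; python3 -c "
from h import *
todo((544,326.3,107))"
```

```text
clock: 4.9
eef_pos: [544.2, 326.7, 110.6]
eef_rot: [2.179, 1.57, 0.49]
wrist_force: [0.9, 0.5, 0.5]
finger_gap: 0.7
shift [ 3.6 -0.2  0.4] spin 0 | tool x [ 0.  0. -1.] y [ 0.993 -0.118  0.   ] tcp [544.2 326.7 110.6] F [0.87 0.49 0.53] gap 0.7 t 4.9
```

```bash
python3 -m handwheel '[[[0.5,0,0],0],[[0.5,0,0],0],[[0.5,0,0],0],[[0.5,0,0],0],[[0,0,0],0],[[0,0,0],0],[[0,0,0],0],[[0,0,0],0],[[0,0,0],0],[[0,0,0],0]]'; python3 -c "
from h import *
import time
for i in range(4): print(np.round(manip.read_state()['wrist_force'],2))
todo((544,326.3,107))"
```

```text
clock: 6.15
eef_pos: [544.1, 326.6, 108.5]
eef_rot: [-0.23, 1.571, -1.918]
wrist_force: [2.0, 0.8, 2.6]
finger_gap: 0.3
[2.01 0.79 2.63]
[2.01 0.79 2.63]
[2.01 0.79 2.63]
[2.01 0.79 2.63]
shift [ 1.5 -0.1  0.3] spin 0 | tool x [-0. -0. -1.] y [ 0.993 -0.118 -0.   ] tcp [544.1 326.6 108.5] F [2.01 0.79 2.63] gap 0.3 t 6.15
```

```bash
python3 -m handwheel '[[[0.5,0,0],0],[[0.5,0,0],0],[[0.5,0,0],0],[[0.5,0,0],0],[[0,0,0],0],[[0,0,0],0],[[0,0,0],0],[[0,0,0],0],[[0,0,0],0],[[0,0,0],0]]'
```

```text
clock: 7.4
eef_pos: [544.1, 326.6, 106.5]
eef_rot: [2.182, 1.571, 0.493]
wrist_force: [1.2, 0.5, 2.8]
finger_gap: 0.6
```

```bash
python3 -m handwheel '[[[0.4,0,0],0],[[0.4,0,0],0],[[0,0,0],0],[[0,0,0],0],[[0,0,0],0],[[0,0,0],0],[[0,0,0],0],[[0,0,0],0],[[0,0,0],0],[[0,0,0],0]]'; python3 - <<'E'
from h import *
todo((532.9,237.1,107))
W=cloud(cam("wrist"));print(top(W,(522.6,147.6),40,95,112))
E
```

```text
clock: 8.65
eef_pos: [544.1, 326.6, 105.6]
eef_rot: [-2.803, 1.571, 1.792]
wrist_force: [2.2, 2.2, 2.9]
finger_gap: 0.4
shift [-1.4 -0.6 90.2] spin 0 | tool x [-0.  0. -1.] y [ 0.993 -0.118 -0.   ] tcp [544.1 326.6 105.6] F [2.2  2.21 2.9 ] gap 0.4 t 8.65
None
```

Pad 1 gives about 2.9 N at roughly 5 mm, so it is the soft one. Now the middle pad.

```bash
python3 -m handwheel '[[[-16,0,0],0],[[0,0,40],0],[[0,0,40],0],[[0,0,10],0],[[6,0,0],0],[[3,0,0],0],[[1,0,0],0],[[1,0,0],0],[[1,0,0],0],[[0,0,0],0]]'; python3 -m handwheel '[[[0.5,0,0],0],[[0.5,0,0],0],[[0,0,0],0],[[0,0,0],0],[[0,0,0],0],[[0,0,0],0],[[0,0,0],0],[[0,0,0],0],[[0,0,0],0],[[0,0,0],0]]'
```

```text
clock: 9.95
eef_pos: [533.5, 238.1, 110.2]
eef_rot: [2.854, 1.57, 1.166]
wrist_force: [-2.8, 0.3, 8.4]
finger_gap: 0.5
clock: 11.2
eef_pos: [533.5, 238.1, 109.4]
eef_rot: [2.564, 1.57, 0.876]
wrist_force: [-4.1, -0.2, 9.6]
finger_gap: 0.6
```

```bash
python3 -m handwheel '[[[0.4,0,0],0],[[0.3,0,0],0],[[0.3,0,0],0],[[0,0,0],0],[[0,0,0],0],[[0,0,0],0],[[0,0,0],0],[[0,0,0],0],[[0,0,0],0],[[0,0,0],0]]'
```

```text
clock: 12.45
eef_pos: [533.6, 238.1, 108.6]
eef_rot: [2.534, 1.57, 0.846]
wrist_force: [-5.0, -0.9, 11.3]
finger_gap: 0.4
```

```bash
python3 -m handwheel '[[[0.3,0,0],0],[[0.2,0,0],0],[[0,0,0],0],[[0,0,0],0],[[0,0,0],0],[[0,0,0],0],[[0,0,0],0],[[0,0,0],0],[[0,0,0],0],[[0,0,0],0]]'; python3 -c "
from h import *
todo((522.6,147.6,107))"
```

```text
clock: 13.7
eef_pos: [533.6, 238.1, 108.2]
eef_rot: [2.472, 1.57, 0.783]
wrist_force: [-5.1, -0.6, 11.6]
finger_gap: 0.3
shift [ 1.2 -0.3 91.2] spin 0 | tool x [ 0.001  0.001 -1.   ] y [ 0.993 -0.117  0.001] tcp [533.6 238.1 108.2] F [-5.14 -0.6  11.61] gap 0.3 t 13.7
```

Pad 2 gives 11.6 N at about 4 mm, so it is firm. On to pad 3.

```bash
python3 -m handwheel '[[[-16,0,0],0],[[0,0,40],0],[[0,0,40],0],[[0,0,11],0],[[6,0,0],0],[[3,0,0],0],[[2,0,0],0],[[1,0,0],0],[[1,0,0],0],[[0,0,0],0]]'; python3 -m handwheel '[[[0.5,0,0],0],[[0.5,0,0],0],[[0.5,0,0],0],[[0,0,0],0],[[0,0,0],0],[[0,0,0],0],[[0,0,0],0],[[0,0,0],0],[[0,0,0],0],[[0,0,0],0]]'
```

```text
clock: 14.95
eef_pos: [523.0, 147.1, 110.4]
eef_rot: [2.212, 1.57, 0.524]
wrist_force: [-0.3, 2.1, 3.5]
finger_gap: 0.4
clock: 16.2
eef_pos: [523.0, 147.0, 108.8]
eef_rot: [2.095, 1.57, 0.406]
wrist_force: [-0.3, 3.7, 5.6]
finger_gap: 0.2
```

```bash
python3 -m handwheel '[[[0.5,0,0],0],[[0.5,0,0],0],[[0,0,0],0],[[0,0,0],0],[[0,0,0],0],[[0,0,0],0],[[0,0,0],0],[[0,0,0],0],[[0,0,0],0],[[0,0,0],0]]'; python3 -c "
from h import *
todo((533.4,237.3,200))"
```

```text
clock: 17.45
eef_pos: [523.0, 147.0, 107.9]
eef_rot: [1.998, 1.57, 0.309]
wrist_force: [-0.4, 3.1, 5.9]
finger_gap: 0.6
shift [-92.1  -0.2 -91. ] spin 0 | tool x [ 0.001  0.    -1.   ] y [ 0.993 -0.118  0.001] tcp [523.  147.  107.9] F [-0.4   3.12  5.9 ] gap 0.6 t 17.45
```

```bash
python3 -m handwheel '[[[-30,0,0],0],[[-30,0,0],0],[[-30,0,0],0],[[0,0,-31],0],[[0,0,-30],0],[[0,0,-30],0],[[0,0,0],0],[[0,0,0],0],[[0,0,0],0],[[0,0,0],0]]' 30 20
python3 - <<'E'
from h import *
c=cam("wrist"); save("4.png",cv2.resize(c["pixels"],(800,600))); W=cloud(c)
print(top(W,(533.5,237.5),32,95,112))
todo((533.4,237.3,64),(177,-21))
E
```

```text
clock: 18.7
eef_pos: [533.6, 236.6, 197.8]
eef_rot: [1.376, 1.571, -0.313]
wrist_force: [0.3, -0.0, 0.2]
finger_gap: 83.3
(1840, array([532.4, 237.2, 102.2]), array([532.3, 236.6]), 24.1, np.float64(102.3))
shift [133.8  -0.3  -0.6] spin -0.001 | tool x [ 0. -0. -1.] y [ 0.993 -0.118  0.   ] tcp [533.6 236.7 197.8] F [ 0.05 -1.67 -0.37] gap 83.0 t 18.75
```

View pics/4.png

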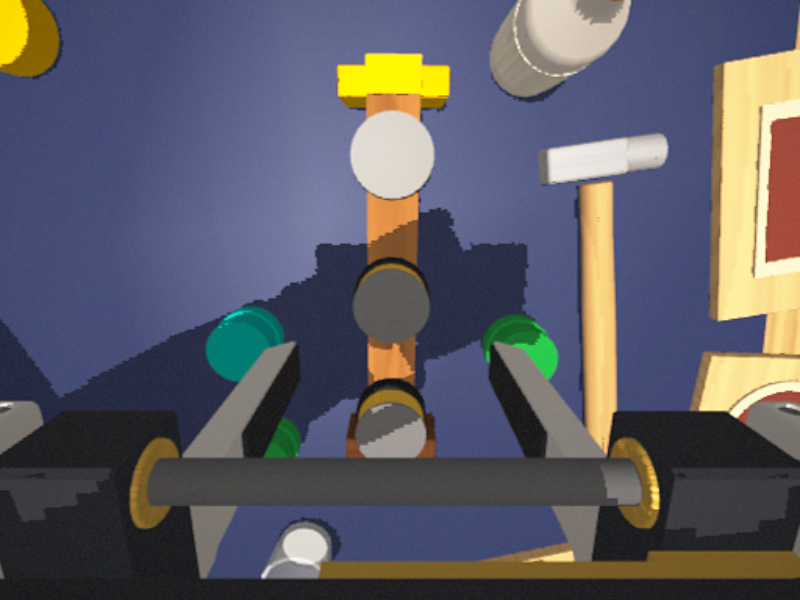

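Wrist view: the middle pad is centred at (391,302), with the fingers at columns 299 and 490 on either side. The look-alikes at (245,343) and (520,345) are outside the fingers. Now the grasp.

```bash
python3 -m handwheel '[[[25,-0.5,0],0],[[25,0,0],0],[[25,0,0],0],[[25,0,0],0],[[20,0,0],0],[[10,0,0],0],[[4,0,0],0],[[0,0,0],0],[[0,0,0],0],[[0,0,0],0]]' 30 20;  python3 -m handwheel '[[[0,0,0],0],[[0,0,0],0],[[0,0,0],0],[[0,0,0],0],[[0,0,0],0],[[0,0,0],0],[[0,0,0],0],[[0,0,0],0],[[0,0,0],0],[[0,0,0],0]]' 255 40
```

```text
clock: 20.0
eef_pos: [533.2, 237.4, 64.1]
eef_rot: [2.045, 1.57, 0.357]
wrist_force: [0.2, 0.8, 0.3]
finger_gap: 83.3
clock: 21.25
eef_pos: [533.0, 237.3, 63.6]
eef_rot: [-0.849, 1.571, -2.538]
wrist_force: [-0.4, 0.1, -0.6]
finger_gap: 50.2
```

```bash
python3 -m handwheel '[[[-10,0,0],0],[[-20,0,0],0],[[-35,0,0],0],[[-40,0,0],0],[[-35,0,0],0],[[-10,5,20],0],[[0,10,40],0],[[0,12,45],0],[[0,12,45],0],[[0,12,45],0]]'; python3 -m handwheel '[[[0,12,45],0],[[0,12,45],0],[[0,12,45],0],[[0,9,30],0],[[0,1,3],0],[[0,0,0],0],[[0,0,0],0],[[0,0,0],0],[[0,0,0],0],[[0,0,0],0]]'
python3 - <<'E'
from h import *
c=cam("wrist"); save("5.png",cv2.resize(c["pixels"],(800,600))); W=cloud(c)
print(top(W,(586,-101),25,98,112)); todo((586,-101,200))
E
```

```text
clock: 22.5
eef_pos: [560.2, 35.1, 212.9]
eef_rot: [-1.303, 1.57, -2.992]
wrist_force: [-0.0, 0.7, -1.2]
finger_gap: 50.4
clock: 23.75
eef_pos: [586.6, -134.4, 213.7]
eef_rot: [1.21, 1.571, -0.479]
wrist_force: [0.1, 0.4, -0.7]
finger_gap: 50.2
(432, array([586.1, -99.9, 104.5]), array([ 586. , -100.2]), 14.0, np.float64(104.8))
shift [ 13.7  -4.5 -33.2] spin 0 | tool x [ 0. -0. -1.] y [ 0.993 -0.118  0.   ] tcp [ 586.6 -134.5  213.7] F [ 0.63  0.13 -2.4 ] gap 50.2 t 23.8
```

View pics/5.png

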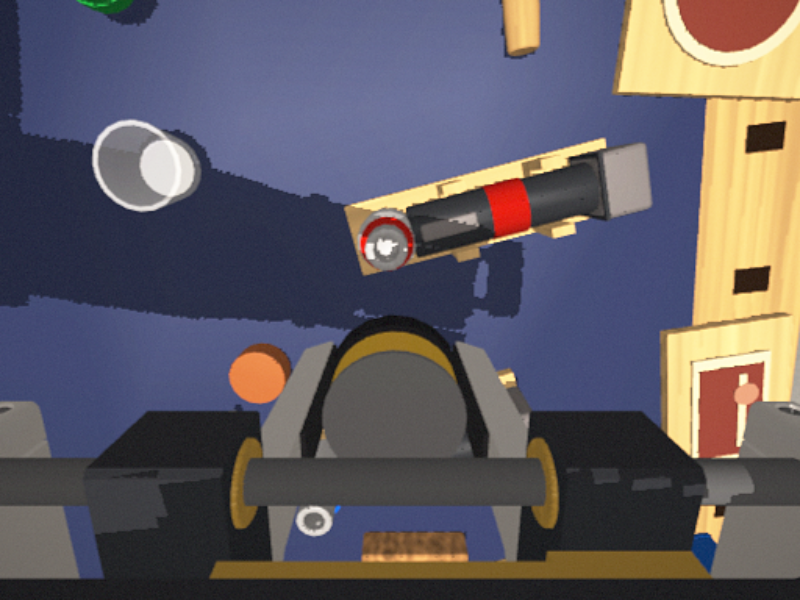

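Red-collared chuck at (386,245), red ring visible; it measures (586.0,-100.1) at z 104.6, radius 14. Next, where the held pad's centre sits relative to the TCP.

```bash
cat >> h.py <<'E'
def held():
    from scipy.optimize import least_squares
    W=cloud(cam("wrist")); s,p,M=axes(); L=(W-p)@M  # tool frame
    m=(np.abs(L[...,0]+37)<4)&(np.abs(L[...,1])<30)&(np.abs(L[...,2])<32)
    q=L[m]; med=np.median(q[:,0])
    c,_=cv2.findContours(m.astype(np.uint8),cv2.RETR_EXTERNAL,cv2.CHAIN_APPROX_NONE)
    k=max(c,key=len)[:,0,:]; b=L[k[:,1],k[:,0]]; b=b[b[:,2]<4]
    f=least_squares(lambda v:np.hypot(b[:,1]-v[0],b[:,2]-v[1])-v[2],[0,0,24],loss="soft_l1")
    print("foam top in tool x",round(med,1),"centre y,z",np.round(f.x,2),len(b),"rms",round(np.sqrt(np.mean(f.fun**2)),2))
E
python3 - <<'E'
from h import *
held()
E
```

```text
foam top in tool x -38.6 centre y,z [ 0.32  3.17 25.89] 266 rms 2.28
```

```bash
python3 - <<'E'
from h import *
W=cloud(cam("wrist")); s,p,M=axes(); L=(W-p)@M
m=(np.abs(L[...,0]+38.6)<2.5)&(np.hypot(L[...,1],L[...,2])<30); q=L[m]
for a in(-20,-15,-10,-5,0,5,10,15,20):
    k=q[np.abs(q[:,1]-a)<1.5]; z=k[:,2].min(); print(a,round(z,1),"centre z if r=24:",round(z+np.sqrt(576-a*a),1),"zmax",round(k[:,2].max(),1))
print(np.percentile(q[:,1],[1,99]))
E
```

```text
-20 -13.3 centre z if r=24: -0.0 zmax 14.9
-15 -18.5 centre z if r=24: 0.3 zmax 14.8
-10 -21.3 centre z if r=24: 0.5 zmax 15.0
-5 -23.0 centre z if r=24: 0.5 zmax 15.3
0 -23.4 centre z if r=24: 0.6 zmax 14.9
5 -23.1 centre z if r=24: 0.4 zmax 15.0
10 -21.8 centre z if r=24: 0.0 zmax 15.3
15 -18.9 centre z if r=24: -0.2 zmax 14.9
20 -14.3 centre z if r=24: -1.1 zmax 15.1
[-24.678686    25.62162225]
```

```bash
python3 -m handwheel '[[[0,-2.5,-17],0],[[0,-2,-17.5],0],[[20,0,0],0],[[25,0,0],0],[[20,0,0],0],[[12,0,0],0],[[5,0,0],0],[[3,0,0],0],[[0,0,0],0],[[0,0,0],0]]'; python3 -c "
from h import *
todo((586.2,-99.7,102))"
```

```text
clock: 25.15
eef_pos: [586.4, -99.9, 129.1]
eef_rot: [1.425, 1.57, -0.264]
wrist_force: [-0.1, 0.1, -1.6]
finger_gap: 50.1
shift [27.1 -0.2 -0.1] spin 0 | tool x [ 0.001 -0.    -1.   ] y [ 0.993 -0.118  0.001] tcp [586.4 -99.9 129.1] F [-0.08  0.09 -1.58] gap 50.1 t 25.15
```

```bash
python3 -m handwheel '[[[2,0,0],0],[[2,0,0],0],[[2,0,0],0],[[1,0,0],0],[[1,0,0],0],[[1,0,0],0],[[0,0,0],0],[[0,0,0],0],[[0,0,0],0],[[0,0,0],0]]'; python3 -m handwheel '[[[2,0,0],0],[[1.5,0,0],0],[[1.5,0,0],0],[[1,0,0],0],[[1,0,0],0],[[1,0,0],0],[[1,0,0],0],[[1,0,0],0],[[0,0,0],0],[[0,0,0],0]]'
```

```text
clock: 26.4
eef_pos: [586.1, -99.8, 119.6]
eef_rot: [-1.836, 1.571, 2.758]
wrist_force: [-0.7, 1.1, -1.8]
finger_gap: 50.1
clock: 27.65
eef_pos: [586.1, -99.7, 109.5]
eef_rot: [-1.9, 1.57, 2.694]
wrist_force: [-3.5, 2.1, 0.4]
finger_gap: 49.7
```

```bash
python3 -m handwheel '[[[1,0,0],0],[[1,0,0],0],[[1,0,0],0],[[1,0,0],0],[[1,0,0],0],[[0.5,0,0],0],[[0.5,0,0],0],[[0,0,0],0],[[0,0,0],0],[[0,0,0],0]]'
```

```text
clock: 28.9
eef_pos: [586.1, -99.7, 103.6]
eef_rot: [-1.77, 1.57, 2.824]
wrist_force: [-5.5, 2.2, 2.3]
finger_gap: 50.1
```

```bash
python3 -m handwheel '[[[0.6,0,0],0],[[0.6,0,0],0],[[0.6,0,0],0],[[0.6,0,0],0],[[0,0,0],0],[[0,0,0],0],[[0,0,0],0],[[0,0,0],0],[[0,0,0],0],[[0,0,0],0]]'
```

```text
clock: 30.15
eef_pos: [586.1, -99.7, 102.6]
eef_rot: [1.662, 1.571, -0.026]
wrist_force: [-11.4, 4.4, 15.5]
finger_gap: 50.3
```

```bash
python3 -m handwheel '[[[-1,0,0],0],[[0,0,0],0],[[0,0,0],0],[[0,0,0],0],[[-10,0,0],0],[[-25,0,0],0],[[-35,0,0],0],[[-25,0,0],0],[[0,0,0],0],[[0,0,0],0]]' 30 40
python3 - <<'E'
from h import *
W=cloud(cam("wrist")); print(top(W,(586,-100),32,135,145)); print(top(W,(586,-100),32,100,160)); todo((543.9,326.3,200))
E
```

```text
clock: 31.4
eef_pos: [585.9, -99.7, 196.4]
eef_rot: [-1.675, 1.57, 2.919]
wrist_force: [0.0, -0.2, 0.0]
finger_gap: 82.9
(2461, array([586.7, -99.6, 141.2]), array([ 586.5, -100.4]), 24.2, np.float64(141.2))
(2957, array([587. , -96.5, 137.7]), array([586.7, -99.1]), 25.4, np.float64(141.1))
shift [  -3.7  -91.7 -418.1] spin 0 | tool x [-0.002  0.    -1.   ] y [ 0.993 -0.118 -0.002] tcp [585.8 -99.7 196.1] F [0.57 1.07 0.6 ] gap 83.0 t 31.45
```

The firm pad is seated: foam top 141.2 with the same roughly +1 mm bias as in the rack, so the back is on the rim and centred within about 0.7 mm. Now the soft pad.

```bash
python3 -m handwheel '[[[0,-10,-44],0],[[0,-10,-46],0],[[0,-10,-46],0],[[0,-10,-46],0],[[0,-10,-46],0],[[0,-10,-46],0],[[0,-10,-46],0],[[0,-10,-46],0],[[0,-10,-46],0],[[0,-2,-6],0]]'
python3 - <<'E'
from h import *
W=cloud(cam("wrist")); print(top(W,(544,326.3),32,95,112)); todo((543.9,326.3,64),(177,-21))
E
```

```text
clock: 32.7
eef_pos: [542.9, 328.4, 195.6]
eef_rot: [-1.061, 1.569, -2.746]
wrist_force: [0.2, -0.5, 0.9]
finger_gap: 82.9
(1855, array([543.8, 326.5, 102.1]), array([543.2, 326. ]), 24.5, np.float64(102.1))
shift [131.8   1.1   1.1] spin 0.002 | tool x [-0.002 -0.001 -1.   ] y [ 0.993 -0.116 -0.002] tcp [543.2 327.6 195.8] F [ 0.15 -0.13 -0.52] gap 83.0 t 32.75
```

```bash
python3 -m handwheel '[[[25,0.8,0.6],0],[[25,0,0],0],[[25,0,0],0],[[25,0,0],0],[[18,0,0],0],[[10,0,0],0],[[4,0,0],0],[[0,0,0],0],[[0,0,0],0],[[0,0,0],0]]' 30 40; python3 -c "
from h import *
todo((543.9,326.3,64))";  python3 -m handwheel '[[[0,0,0],0],[[0,0,0],0],[[0,0,0],0],[[0,0,0],0],[[0,0,0],0],[[0,0,0],0],[[0,0,0],0],[[0,0,0],0],[[0,0,0],0],[[0,0,0],0]]' 255 40
```

```text
clock: 34.0
eef_pos: [545.0, 325.5, 65.8]
eef_rot: [2.162, 1.57, 0.473]
wrist_force: [0.7, -0.1, 0.4]
finger_gap: 82.6
shift [ 1.8 -1.1 -0.6] spin 0 | tool x [ 0.001  0.    -1.   ] y [ 0.993 -0.118  0.001] tcp [545.  325.5  65.8] F [ 0.74 -0.1   0.37] gap 82.6 t 34.0
clock: 35.25
eef_pos: [544.4, 325.5, 65.2]
eef_rot: [-1.285, 1.57, -2.973]
wrist_force: [-6.2, -0.4, 4.1]
finger_gap: 50.3
```

```bash
python3 -m handwheel '[[[-10,0,0],0],[[-20,0,0],0],[[-35,0,0],0],[[-40,0,0],0],[[-34,0,0],0],[[-10,1,20],0],[[0,2,40],0],[[0,3,50],0],[[0,3,50],0],[[0,3,50],0]]'; python3 -c "
from h import *
print(np.round(manip.read_state()['joints'],2))"; python3 -m handwheel '[[[0,3,50],0],[[0,3,50],0],[[0,3,50],0],[[0,3,50],0],[[0,3,50],0],[[0,3,50],0],[[0,3,50],0],[[0,3,50],0],[[0,2,35],0],[[0,1,12],0]]'; python3 -m handwheel '[[[0,0,0],0],[[0,0,0],0],[[0,0,0],0],[[0,0,0],0],[[0,0,0],0],[[0,0,0],0],[[0,0,0],0],[[0,0,0],0],[[0,0,0],0],[[0,0,0],0]]'
python3 - <<'E'
from h import *
c=cam("wrist"); save("6.png",cv2.resize(c["pixels"],(800,600))); W=cloud(c)
print(top(W,(506,-297),25,98,112)); todo((506,-297,200))
s,p,M=axes(); L=(W-p)@M
m=(np.abs(L[...,0]+36.5)<3.5)&(np.hypot(L[...,1],L[...,2])<30); q=L[m];print(np.median(q[:,0]))
for a in(-20,-15,-10,-5,0,5,10,15,20):
    k=q[np.abs(q[:,1]-a)<1.5]; z=k[:,2].min(); print(a,round(z+np.sqrt(576-a*a),1))
print(manip.read_state()['joints'])
E
```

```text
clock: 36.5
eef_pos: [531.0, 112.7, 213.8]
eef_rot: [-0.747, 1.57, -2.436]
wrist_force: [0.8, 0.2, -0.7]
finger_gap: 50.3
[ 0.14  0.29  1.54 -0.    1.31  0.26]
clock: 37.75
eef_pos: [504.6, -333.6, 213.5]
eef_rot: [-1.841, 1.57, 2.75]
wrist_force: [-0.0, 0.4, -0.6]
finger_gap: 50.4
clock: 39.0
eef_pos: [506.2, -331.6, 214.2]
eef_rot: [1.146, 1.571, -0.543]
wrist_force: [-0.1, 0.3, -1.2]
finger_gap: 50.1
(428, array([ 506.5, -298.7,  104.5]), array([ 506.6, -299. ]), 13.9, np.float64(104.8))
shift [ 14.2  -4.2 -34.3] spin 0 | tool x [-0. -0. -1.] y [ 0.993 -0.118 -0.   ] tcp [ 506.1 -331.6  214.2] F [-0.44 -0.31 -1.01] gap 50.1 t 39.05
-36.85664586500625
-20 -1.4
-15 -0.6
-10 -0.6
-5 -0.7
0 -0.6
5 -0.6
10 -1.0
15 -1.8
20 -2.1
[-6.40483040e-01  4.25208906e-01  1.35665178e+00 -4.28339584e-05
  1.35974259e+00 -5.22473943e-01]
```

View pics/6.png

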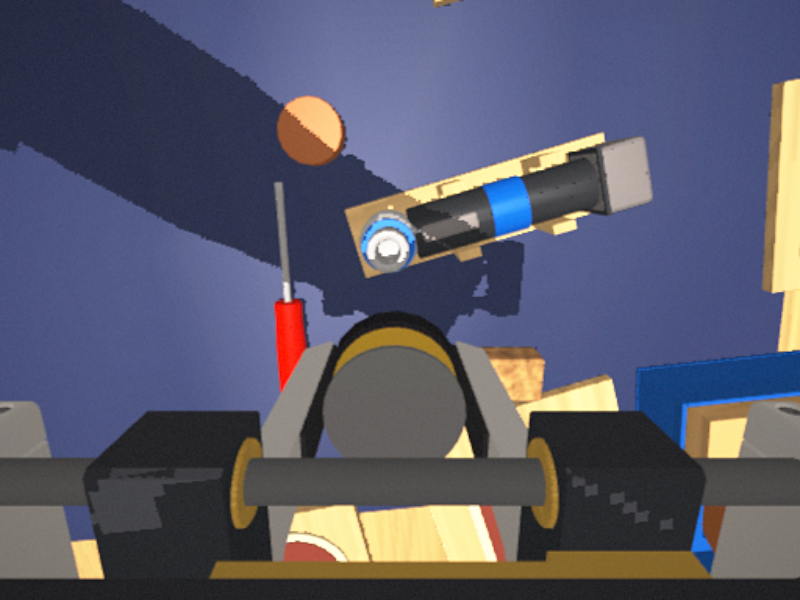

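Blue-collared chuck at (386,248), measuring (506.5,-298.8). Now the insertion.

```bash
python3 -m handwheel '[[[0,-1.5,-16],0],[[0,-1.8,-16],0],[[20,0,0],0],[[25,0,0],0],[[20,0,0],0],[[11,0,0],0],[[5,0,0],0],[[2,0,0],0],[[0,0,0],0],[[0,0,0],0]]'; python3 -c "
from h import *
todo((506.6,-299.5,104.2))"
```

```text
clock: 40.3
eef_pos: [506.8, -299.6, 131.7]
eef_rot: [1.086, 1.57, -0.603]
wrist_force: [-0.5, -0.5, -0.8]
finger_gap: 49.8
shift [27.5 -0.2 -0. ] spin 0 | tool x [ 0.001 -0.    -1.   ] y [ 0.993 -0.118  0.001] tcp [ 506.8 -299.6  131.7] F [-0.47 -0.52 -0.76] gap 49.8 t 40.3
```

```bash
python3 -m handwheel '[[[2,-0.2,0],0],[[2,0,0],0],[[2,0,0],0],[[1,0,0],0],[[1,0,0],0],[[1,0,0],0],[[1,0,0],0],[[0,0,0],0],[[0,0,0],0],[[0,0,0],0]]'; python3 -m handwheel '[[[2,0,0],0],[[1.5,0,0],0],[[1.5,0,0],0],[[1,0,0],0],[[1,0,0],0],[[1,0,0],0],[[1,0,0],0],[[1,0,0],0],[[0,0,0],0],[[0,0,0],0]]'; python3 -m handwheel '[[[1,0,0],0],[[1,0,0],0],[[1,0,0],0],[[1,0,0],0],[[0.5,0,0],0],[[0.5,0,0],0],[[0.5,0,0],0],[[0,0,0],0],[[0,0,0],0],[[0,0,0],0]]'
```

```text
clock: 41.55
eef_pos: [506.4, -299.4, 121.2]
eef_rot: [-1.746, 1.571, 2.848]
wrist_force: [-0.6, -0.8, -0.4]
finger_gap: 50.3
clock: 42.8
eef_pos: [506.4, -299.4, 110.9]
eef_rot: [-2.128, 1.57, 2.466]
wrist_force: [-1.8, 0.6, -1.0]
finger_gap: 50.0
clock: 44.05
eef_pos: [506.4, -299.4, 105.6]
eef_rot: [-2.021, 1.571, 2.574]
wrist_force: [-3.1, 0.5, 0.4]
finger_gap: 50.2
```

```bash
python3 -m handwheel '[[[0.6,0,0],0],[[0.6,0,0],0],[[0.6,0,0],0],[[0.6,0,0],0],[[0,0,0],0],[[0,0,0],0],[[0,0,0],0],[[0,0,0],0],[[0,0,0],0],[[0,0,0],0]]'
```

```text
clock: 45.3
eef_pos: [506.4, -299.4, 104.1]
eef_rot: [0.845, 1.57, -0.844]
wrist_force: [-7.1, 2.6, 11.9]
finger_gap: 50.4
```

```bash
python3 -m handwheel '[[[-1,0,0],0],[[0,0,0],0],[[0,0,0],0],[[0,0,0],0],[[-10,0,0],0],[[-25,0,0],0],[[-35,0,0],0],[[-25,0,0],0],[[0,0,0],0],[[0,0,0],0]]' 30 40
python3 - <<'E'
from h import *
W=cloud(cam("wrist")); print(top(W,(506.5,-298.8),32,135,145)); todo((506,-299,200))
c=cam("scene"); W=cloud(c)
print(top(W,(586,-98),32,134,147),top(W,(507,-294),32,134,147),top(W,(522,150),40,97,112))
save("7.png",cv2.resize(c["pixels"][110:330,120:400],(760,597)))
E
```

```text
clock: 46.55
eef_pos: [506.2, -299.2, 198.5]
eef_rot: [-2.054, 1.57, 2.54]
wrist_force: [0.1, 0.0, -0.2]
finger_gap: 82.7
(2429, array([ 507.1, -298.4,  141.1]), array([ 507.3, -299.2]), 24.2, np.float64(141.1))
shift [-1.8 -0.1 -0.2] spin 0 | tool x [-0.001  0.001 -1.   ] y [ 0.993 -0.118 -0.002] tcp [ 506.1 -299.2  198.2] F [-0.26 -1.09  0.05] gap 83.2 t 46.6
(145, array([586.7, -96.4, 139.4]), array([586.8, -99.6]), 26.0, np.float64(139.4)) (110, array([ 507.6, -294.5,  139.4]), array([ 506.1, -295.3]), 25.0, np.float64(139.5)) (151, array([521.2, 150.2, 100.7]), array([520.3, 150.3]), 25.1, np.float64(100.7))
```

View pics/7.png

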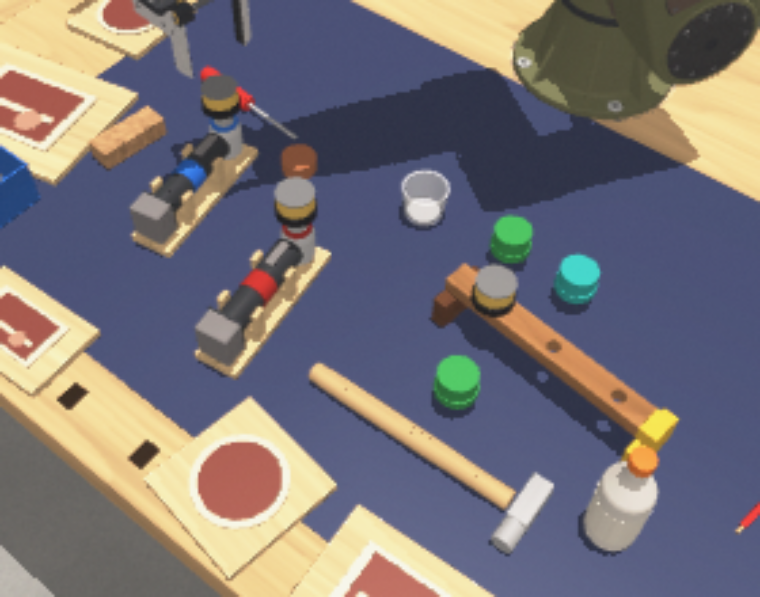

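The picture shows pads in both chucks, red at (295,200) and blue at (220,97), both upright. The medium pad is still in hole 3 at (495,288), and the bystanders are undisturbed. The gripper is clear, so I'm handing in.

```bash
python3 -c "
from h import *
print(manip.sign_off())"
```

```text
the job is handed in; nothing more can be done
None
```

I pressed all three pads, put the firm one in the red-collared chuck and the soft one in the blue, and handed the job in at about 47 s. No verdict is reported.

**Pressing, from the yellow end:**

| Pad | Force felt | Depth pressed | Firmness |
|---|---|---|---|
| Yellow end | about 2.9 N | roughly 5–6 mm | soft |
| Middle | about 11.6 N | about 4 mm | firm |
| Far end | about 5.9 N | about 4–5 mm | medium |

I did not measure the depths directly. I worked them out from the tool height and the forces, and the exact contact height is uncertain by about 1 mm. The highest wrist reading during pressing was about 12.7 N in total, well below 20 N.

**Final checks:**
- **Seating:** I pushed the firm pad in with about 15.5 N, just over the suggested 5–15 N, and the soft pad with about 12 N. The wrist camera read both foam tops at 141 mm, about 1 mm over the expected 140 mm. It read the pads in the rack about 1 mm high too.
- **Centring:** both pads measured within about 1 mm of their chuck centres.
- **Rest of the bench:** the medium pad is still in its rack hole, nothing else looked moved, and the gripper was open and clear.
- **Disagreement:** the scene and side cameras put things several millimetres off the wrist camera along y, so I used the wrist camera for all the fine positions.

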